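# Move a hanging cup over the end stop to the next rail

### The job

The two hanging cups belong together, but the blue one was hung on the wrong rail of the rack. Lift the blue cup up off its rail, take it past the end stop to the other rail, and hang it there beside the white cup: lower it onto the rail rather than dropping it, and leave it hanging still and free. Leave the white cup hanging where it is, and do not disturb the tumbler and the food tin.

Things in the scene. Friction and masses are not known exactly. Their poses are not given: they have to be found in the camera images.
- rack: fixed rack: light wood base 100 x 580 x 14 mm, two bright steel rails 10 mm thick above it, end to end in one line. Origin: centre of the base's underside; z up, y along the rails to the robot's left, x across them, away from the robot. Rail axes at x = 0, z = 210 mm; left rail y = 38 to 253 mm, right rail y = -38 to -253 mm. A post (y = +/-265 mm, no higher than the rail) carries each outer end
- left_stop (a point): centre of the left rail's dark end stop, a disc 28 mm in diameter, 8 mm thick along the rail, closing the rail's inner end (34 mm left of the rack's middle, on the rail axis). The 60 mm between the two stops is open
- right_stop (a point): centre of the right rail's end stop, the same, 34 mm right of the rack's middle
- blue_cup: blue plastic hanging cup, about 120 g, empty, on either rail at the start. Origin: in its hook, on the rail's axis as it hangs; z up, x across the rail to the far side, y along the rail. The round cup is 60 mm wide, 55 mm tall, rim 85 mm below the origin, centred under the rail. The hook is 14 mm thick along y: a V seat that centres itself on the rail, mouth 24 mm wide inside, open downward
- blue_cup_tab (a point): grip point in the blue cup's tab, 42 mm above the cup's origin. The upright tab on top of the hook is 26 mm along x, 14 mm along y, and reaches from 9 to 59 mm above the origin
- blue_cup_lip (a point): lower end of the hook's free lip on the far side, 23 mm below the cup's origin, 19 mm beyond it. On the robot's side a stem runs down to the cup instead. So the cup leaves the rail by rising 30 to 75 mm, then moving towards the robot; or, held 40 to 65 mm up, by passing along the rail over the stop. It goes on the other rail the same way reversed
- white_cup: white hanging cup, same sizes and frame as the blue one; hangs on the other rail, 90 to 200 mm from the rack's middle. There is always room for the second cup on one side of it, before the stop or the post; two cups need their origins at least 65 mm apart
- tumbler: clear drinking glass, 81 mm in diameter, 91 mm tall, standing in front of the rack to the left; a bystander. Origin: centre of its underside
- food_tin: low round food tin, 86 mm in diameter, 40 mm tall, standing in front of the rack to the right; a bystander. Origin: centre of its underside
Not all that is in view belongs to the job. Of the things like the blue_cup, leave any that is orange or pink; of the rest the smaller one is meant.

How it is judged (in metres and radians):
On the way:
1. the blue cup is lifted clear of its rail (z of blue_cup in the frame of rack above 0.235 m), for 0.1 s.
At the end, for the whole second after the job is handed in: Both cups hang on the white cup's rail, between stop and post, origins within 8 mm across and 6 mm in height of its axis, tilted under 0.2 rad, slower than 0.03 m/s; white cup, tumbler and tin within 30 mm of their starts (z of blue_cup in the frame of rack between 0.204 and 0.216 m and x of blue_cup in the frame of rack between -0.008 and 0.008 m and angle between each of blue_cup, white_cup's own z axis and vertical below 0.2 rad and linear speed of each of blue_cup, white_cup below 0.03 m/s and z of white_cup in the frame of rack between 0.204 and 0.216 m and x of white_cup in the frame of rack between -0.008 and 0.008 m and ((y of blue_cup in the frame of rack between 0.038 and 0.258 m and y of white_cup in the frame of rack between 0.038 and 0.258 m) or (y of blue_cup in the frame of rack between -0.258 and -0.038 m and y of white_cup in the frame of rack between -0.258 and -0.038 m)) and distance of each of white_cup, tumbler, food_tin from where it was at the start of the episode below 0.03 m); the robot touches nothing.
It fails at once if the blue cup is dropped (moves faster than 0.4 m/s while the fingers do not touch it) (contact force between the fingers and blue_cup below 0.05 N and linear speed of blue_cup above 0.4 m/s).
It fails at once if the white cup, the tumbler or the tin is pushed more than 30 mm from its place (distance of any of white_cup, tumbler, food_tin from where it was at the start of the episode above 0.03 m).
It also fails if it takes over 45 s, if anything falls off the work surface, if the arm or the gripper's body presses on something with over 40 N, if the wrist force passes 120 N, or if a joint passes its speed limit or range.

### The arm

A 6-joint arm with a two-finger parallel gripper is mounted at the origin on a cart in front of the work surface, level with it; the furniture and walls round the work are solid. World frame = base frame: x ahead of the robot, y to its left, z up, the work surface at z = 0. Lengths are in m, angles in degrees, forces in N, time in s.
With the tool pointing down it reaches from about 0.325 to 0.85 m from the base axis. Payload 15.5 kg.
Tool frame: the origin (TCP) lies at the very end of the fingers, on their centre line; the grasp point (between the pads) lies arm.grip_depth behind it (arm.grip_depth is the distance from the TCP to the grasp point, in m); z points along the fingers, y is the direction in which the jaws open and shut (so a half turn about z gives the same grasp; the last joint's range is limited). The gripper opens to 91 mm and grips with 3 to 60 N. Pads are 32 mm wide; open, the fingers measure 118 mm over their backs; the gripper's body (76 mm by 178 mm) begins 60 mm behind the grasp point.
Start: joints at [69.528, 28.281, 77.091, -0, 74.628, -5.472], TCP at [0.162, 0.604, 0.214] pointing down, gripper open.
Joint ranges: [-166.48, 166.48], [-47.26, 123.95], [12.59, 153.08], [-70.14, 250.14], [6.76, 159.57], [-176.63, 176.63]. Speed limits (degrees/s): [108.29, 108.29, 147.25, 172.46, 172.46, 172.46].

### API

Orientations are given as a 3x3 rotation matrix whose columns are the frame's x, y, z axes.
In Python, from rig import arm gives the robot as it stands. Calls block until the motion is done:
- arm.move_to(position, orientation): joint-space move of the TCP to a pose.
- arm.move_l(position, orientation=None, feed=0.15): straight line of the TCP; orientation=None keeps the orientation; feed is the mean speed in m/s.
- arm.move_joints(angles): joint-space move.
- arm.grip(opening): finger opening in m; the grip force is fixed at half the most; returns when the fingers have stopped.
- arm.sleep(seconds).
- arm.solve_ik(position, orientation): joint angles nearest the present ones, or None.
- arm.snapshot(name): name is "side" or "top" or "wrist"; returns the picture (400x640x3 uint8, red, green, blue); there is no depth.
- arm.get_calibration(name): a dict with "intrinsics" (3x3 intrinsics, pixels), "cam_to_world" (4x4, takes a point from camera to world coordinates). Camera axes: x right, y down, z forward; pixel columns grow to the right and rows downward; lengths in m; the calibration is good to about 2 mm. A picture is of the moment at which its call begins: read the wrist's pose just before it. get_calibration takes no time and is no camera call; for the wrist camera it gives the pose at the moment of the call.
A pose or a line that the arm cannot do raises arm.Unreachable and nothing moves.
- arm.sign_off(): hands the job in, once; it reports no verdict.
Readings, each from a call of its own:
- arm.current_t(): time.
- arm.current_joint_positions(): joint angles.
- arm.current_dq(): joint speeds.
- arm.current_tau(): joint torques, N m.
- arm.current_ee_pos(): TCP position.
- arm.current_tool_rot(): TCP orientation.
- arm.current_force(): force on the tool from outside, world axes, zero at the start.
- arm.current_torque(): the same for the moment, N m.
- arm.current_width(): finger opening in m.
Only numpy, scipy, OpenCV 4.12 (cv2) and the standard library are available. Lean on these libraries where they do the work, as an engineer would, in place of code of your own. Each camera call takes 0.05 s, during which the arm holds its last target.

## Working session

There is one attempt and no reset: what is moved stays moved. The work goes in short steps, each a Python script; the robot and the scene stay as the last script left them, time stands still between calls to the robot, and variables do not carry over. Pictures are saved under pics/ and viewed, and the job is handed in when it is done.

```bash
mkdir -p pics; ls
python3 - <<'E'
from rig import arm
import cv2,numpy as np
np.set_printoptions(precision=4,suppress=True)
for n in ["side","top","wrist"]:
    c=arm.get_calibration(n); im=arm.snapshot(n)
    cv2.imwrite(f"pics/{n}0.png",im[:,:,::-1]); print(n,c["intrinsics"],c["cam_to_world"])
print(arm.current_t(),arm.grip_depth,arm.current_tool_rot(),arm.current_width())
E
```

```text
pics
side [[367.4235   0.     325.7623]
 [  0.     367.4235 202.9316]
 [  0.       0.       1.    ]] [[-0.9859 -0.0725  0.1509  0.3682]
 [-0.1669  0.4956 -0.8524  0.8113]
 [-0.013  -0.8655 -0.5007  0.6772]
 [ 0.      0.      0.      1.    ]]
top [[381.7315   0.     321.6331]
 [  0.     381.7315 202.0411]
 [  0.       0.       1.    ]] [[-0.0211 -0.9959  0.0884  0.3995]
 [-0.9997  0.022   0.0085 -0.0483]
 [-0.0105 -0.0882 -0.996   1.4363]
 [ 0.      0.      0.      1.    ]]
wrist [[306.5461   0.     322.5481]
 [  0.     306.5461 197.2955]
 [  0.       0.       1.    ]] [[ 0.2594  0.9282  0.2668  0.0848]
 [ 0.9658 -0.249  -0.0728  0.6232]
 [-0.0011  0.2765 -0.961   0.3841]
 [ 0.      0.      0.      1.    ]]
0.15 0.0188 [[-0.9659  0.2588 -0.0003]
 [ 0.2588  0.9659 -0.0009]
 [ 0.0001 -0.0009 -1.    ]] 0.09120512203602854
```

View pics/side0.png

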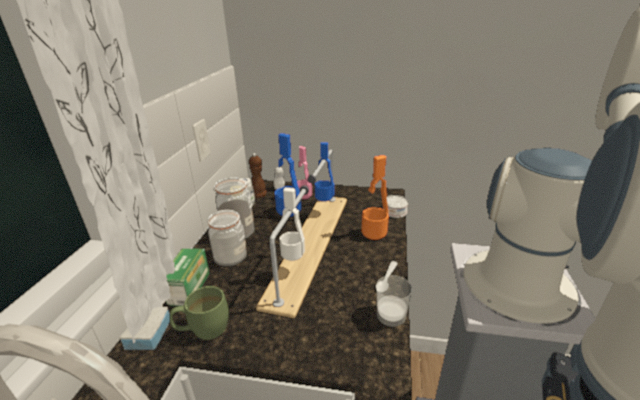

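View pics/top0.png

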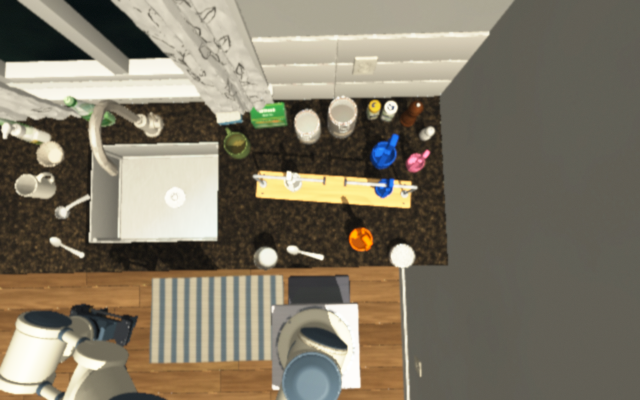

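View pics/wrist0.png

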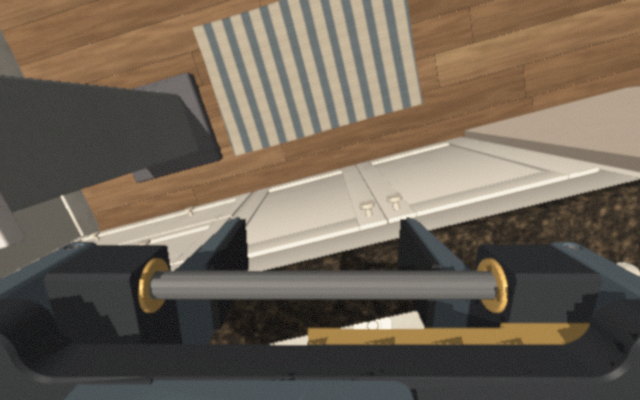

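The side view shows the rack with the white cup on the near (left, +y) rail at about (291,245) and the small blue cup on the right rail at about (325,190). The big blue cup at (287,200) and the pink and orange ones stand apart as distractors. In the top view the rack spans (255,172) to (412,208), the white cup is at (292,182), the small blue cup at (384,188), the tumbler at (265,257) and the tin at (402,256). I'll measure next.

Run:
```python
import cv2
a=cv2.imread("pics/top0.png")[140:225,240:430]
cv2.imwrite("pics/top0z.png",cv2.resize(a,None,fx=4.2,fy=4.2,interpolation=cv2.INTER_CUBIC))
a=cv2.imread("pics/side0.png")[125:315,240:420]
cv2.imwrite("pics/side0z.png",cv2.resize(a,None,fx=3.1,fy=3.1,interpolation=cv2.INTER_CUBIC))
```

```text
(no output)
```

View pics/top0z.png

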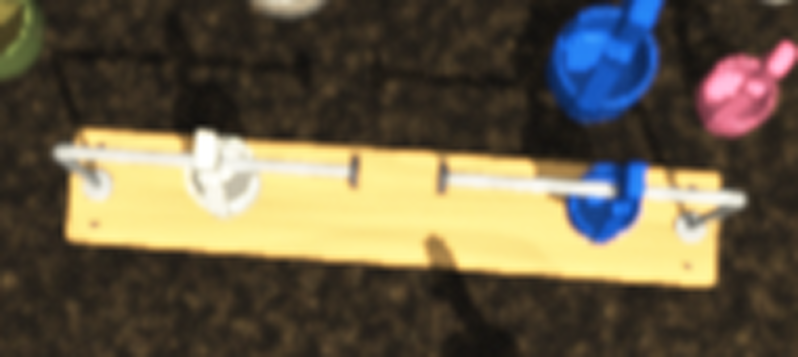

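View pics/side0z.png

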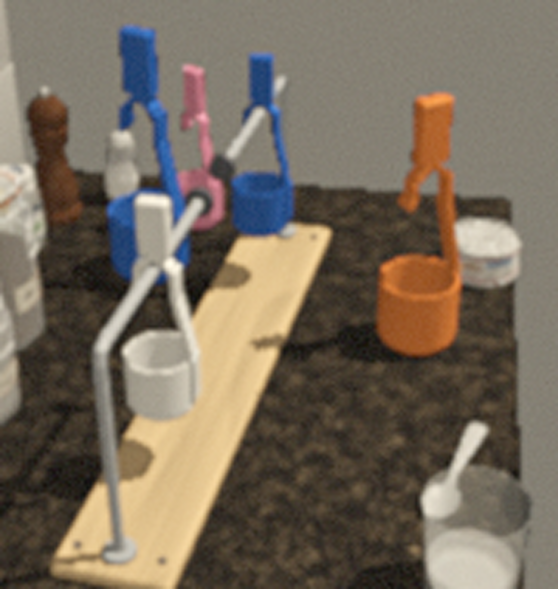

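```bash
cat > h.py <<'E'
import numpy as np, cv2
np.set_printoptions(precision=4,suppress=True)
from rig import arm
def ray(n,uv,c=None):
    c=c or arm.get_calibration(n)
    K=c["intrinsics"];T=c["cam_to_world"]
    d=T[:3,:3]@np.linalg.inv(K)@np.array([uv[0],uv[1],1.]); return T[:3,3],d/np.linalg.norm(d)
def onz(n,uv,z,c=None):
    o,d=ray(n,uv,c); return o+d*(z-o[2])/d[2]
def tri(a,b):
    (o1,d1),(o2,d2)=a,b
    s=np.linalg.lstsq(np.stack([d1,-d2],1),o2-o1,rcond=None)[0]
    p,q=o1+s[0]*d1,o2+s[1]*d2; return (p+q)/2,np.linalg.norm(p-q)
E
python3 - <<'E'
from h import *
top=cv2.imread("pics/top0.png"); side=cv2.imread("pics/side0.png")
hsv=cv2.cvtColor(top,cv2.COLOR_BGR2HSV)
m=cv2.inRange(hsv,(12,60,150),(28,200,255)); m[:150]=0;m[220:]=0
m=cv2.morphologyEx(m,cv2.MORPH_CLOSE,np.ones((9,9)))
cs=max(cv2.findContours(m,0,2)[0],key=cv2.contourArea)
b=cv2.boxPoints(cv2.minAreaRect(cs)); print(b)
P=np.array([onz("top",u,.014) for u in b]);print(P, np.linalg.norm(np.diff(P,axis=0),axis=1))
c=P.mean(0);print("centre",c)
z=lambda x,y:(240+(x+.5)/4.2-.5,140+(y+.5)/4.2-.5)
zs=lambda x,y:(240+(x+.5)/3.1-.5,125+(y+.5)/3.1-.5)
L=onz("top",z(353,171),.21);R=onz("top",z(442,177),.21)
print("stops",L,R,np.linalg.norm(L-R),(L+R)/2)
A=onz("top",z(62,152),.21);B=onz("top",z(742,200),.21); print("rail ends",A,B,np.linalg.norm(A-B),(A+B)/2)
print("stops tri",tri(ray("top",z(353,171)),ray("side",zs(202,204))),tri(ray("top",z(442,177)),ray("side",zs(222,167))))
# blue tab
for nm,im in (("top",top),("side",side)):
    h=cv2.cvtColor(im,cv2.COLOR_BGR2HSV); bm=cv2.inRange(h,(105,130,60),(125,255,255))
    n,l,s,ce=cv2.connectedComponentsWithStats(bm)
    for i in range(1,n):
        if s[i,4]>15: print(nm,s[i],ce[i])
for u in [(629,163),(642,163),(635,180)]: print(u,onz("top",z(*u),.269))
print("tab tri (top face)",tri(ray("top",z(630,168)),ray("side",zs(261,56))))
print("white tab",onz("top",z(205,137),.269),tri(ray("top",z(205,142)),ray("side",zs(153,198))))
for n,u in (("tumbler",(265,257)),("tin",(402,256)),("orange",(361,238))): print(n,onz("top",u,.05))
print("pos", arm.current_joint_positions())
E
```

```text
[[255.0535 197.4404]
 [257.0038 169.7468]
 [411.7854 180.6469]
 [409.8352 208.3405]]
[[ 0.5486  0.2132  0.014 ]
 [ 0.6535  0.2052  0.014 ]
 [ 0.5988 -0.3758  0.014 ]
 [ 0.4949 -0.3642  0.014 ]] [0.1052 0.5837 0.1045]
centre [ 0.574  -0.0804  0.014 ]
stops [ 0.5788 -0.0459  0.21  ] [ 0.5726 -0.1144  0.21  ] 0.0687840886793806 [ 0.5757 -0.0802  0.21  ]
rail ends [0.5988 0.179  0.21  ] [ 0.5496 -0.3443  0.21  ] 0.5255628346242154 [ 0.5742 -0.0827  0.21  ]
stops tri (array([ 0.5781, -0.0461,  0.208 ]), np.float64(0.0019526689832222348)) (array([ 0.5728, -0.1143,  0.2109]), np.float64(0.0006689081791194725))
top [370 134  30  35 671] [384.4143 152.4307]
top [375 178  19  19 208] [384.774  187.0577]
side [279 134  21  61 420] [287.4    157.5167]
side [315 143  19  57 472] [324.3856 179.7288]
side [275 188   9  27 177] [278.9096 200.2316]
side [297 202   4   8  22] [298.9545 205.8636]
(629, 163) [ 0.5715 -0.2486  0.269 ]
(642, 163) [ 0.5713 -0.2581  0.269 ]
(635, 180) [ 0.5589 -0.2525  0.269 ]
tab tri (top face) (array([ 0.5635, -0.2496,  0.2694]), np.float64(0.008570745269708992))
white tab [0.5979 0.0624 0.269 ] (array([0.5917, 0.062 , 0.2695]), np.float64(0.004774505843753422))
tumbler [0.3282 0.1719 0.05  ]
tin [ 0.3216 -0.321   0.05  ]
orange [ 0.3891 -0.1759  0.05  ]
pos [69.5275 28.3061 77.1198  0.0012 74.6279 -5.4738]
```

```bash
cat >> h.py <<'E'
RC=np.array([.5745,-.081,0]); ry=np.array([.0938,.9956,0]);ry/=np.linalg.norm(ry); rx=np.array([ry[1],-ry[0],0])
def W(x,y,z): return RC+x*rx+y*ry+np.array([0,0,z])
def toR(p): d=np.asarray(p)-RC; return np.array([d@rx,d@ry,d[2]])
RA=np.stack([ry,rx,[0,0,-1]],1); RB=np.stack([-ry,-rx,[0,0,-1]],1)
E
python3 - <<'E'
from h import *
z=lambda x,y:(240+(x+.5)/4.2-.5,140+(y+.5)/4.2-.5)
print("bigblue tab top",tri(ray("top",(394,136)),ray("side",(286,134))))
print("orange tab top",tri(ray("top",(371,239)),ray("side",(379,156))),tri(ray("top",(361,234)),ray("side",(379,156))))
print("pink top",tri(ray("top",(427,152)),ray("side",(302,147))))
print("blue",toR(onz("top",z(643,162),.269)),"white",toR(onz("top",z(193,128),.269)))
for n,R in (("A",RA),("B",RB)):
    for p in (W(0,-.17,.4),W(0,-.17,.233),W(0,.062,.29)): print(n,arm.solve_ik(p,R))
E
```

```text
bigblue tab top (array([ 0.6914, -0.2657,  0.287 ]), np.float64(0.016295779845730073))
orange tab top (array([ 0.3868, -0.1869,  0.2609]), np.float64(0.0003875108662617406)) (array([ 0.3944, -0.1558,  0.2738]), np.float64(0.016815577842986002))
pink top (array([ 0.6653, -0.3881,  0.196 ]), np.float64(0.003826108226964512))
blue [ 0.0142 -0.1773  0.269 ] white [0.0159 0.1544 0.269 ]
A [-29.7221  20.7928  61.0073  -0.      98.1999 -24.3399]
A [-29.7221  26.2505  77.5495  -0.      76.2    -24.3399]
A [-7.7938 20.9862 77.1554 -0.     81.8584 -2.4116]
B [-29.7221  20.7928  61.0073  -0.      98.1999 155.6601]
B [-29.7221  26.2505  77.5495  -0.      76.2    155.6601]
B None
```

Run:
```python
from h import *
p=arm.current_ee_pos(); arm.move_l(np.array([p[0],p[1],.40]),feed=.25)
arm.move_to(W(0,-.17,.38),RA); arm.grip(.060)
c=arm.get_calibration("wrist"); im=arm.snapshot("wrist")
cv2.imwrite("pics/w1.png",im[:,:,::-1]); np.savez("w1.npz",**c)
cv2.imwrite("pics/s1.png",arm.snapshot("side")[:,:,::-1])
print(arm.current_t(),arm.current_ee_pos(),arm.current_force(),arm.current_width())
K=c["intrinsics"];T=c["cam_to_world"]
for P in (W(0,-.17,.269),W(0,-.034,.21),W(0,-.253,.21)):
    q=K@(T[:3,:3].T@(P-T[:3,3])); print(q[:2]/q[2])
```

```text
5.0833 [ 0.5585 -0.2503  0.38  ] [-1.0573  0.3747 -0.3446] 0.06007489886991943
[323.9139 193.678 ]
[323.7856  49.0716]
[323.6931 246.7087]
```

View pics/w1.png

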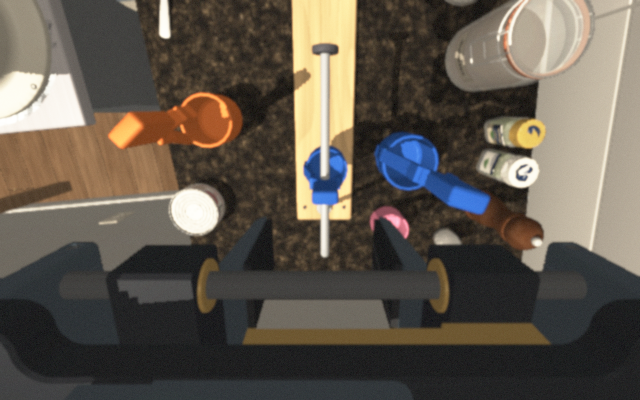

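View pics/s1.png

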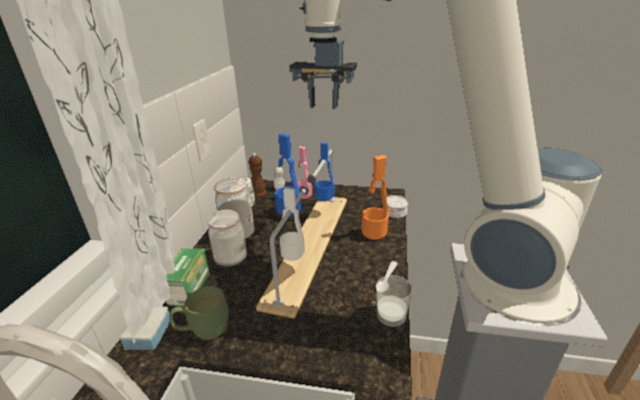

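The wrist view shows the blue tab's top at about (325,197) against a predicted (324,194). The stop is at (325,49) against a predicted (324,49). Alignment is within about 3 mm, so I'll shift y by -2 mm and grasp.

Run:
```python
from h import *
arm.move_l(W(0,-.172,.38),RA,feed=.1)
arm.move_l(W(0,-.172,.234),RA,feed=.12)
print(arm.current_force())
cv2.imwrite("pics/s2.png",arm.snapshot("side")[100:300,220:440,::-1].repeat(2,0).repeat(2,1))
arm.grip(.0)
print(arm.current_t(),arm.current_width(),arm.current_force(),arm.current_ee_pos())
c=arm.snapshot("wrist");cv2.imwrite("pics/w2.png",c[:,:,::-1])
```

```text
[-0.5463  0.1634  0.4115]
7.3917 0.0257224588035561 [5.5983 0.1465 1.8597] [ 0.5593 -0.2525  0.2345]
```

View pics/w2.png

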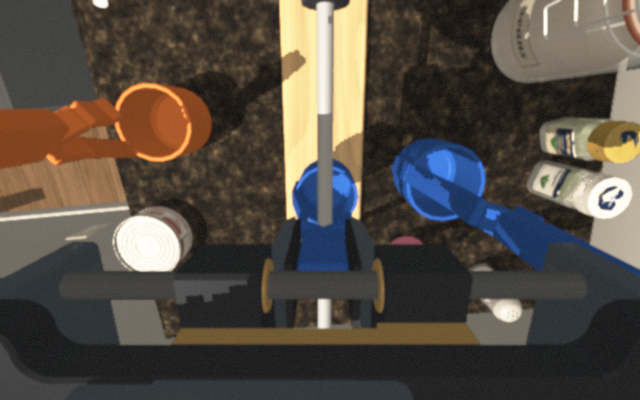

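View pics/s2.png

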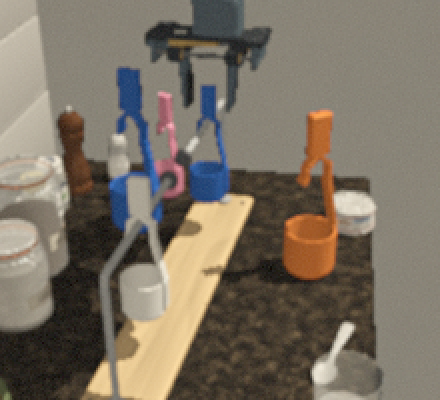

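The grip width is 25.7 mm, which matches the 26 mm tab, and the wrist picture shows the tab between the pads at about (323,240). Next I'll lift it.

Run:
```python
from h import *
arm.move_l(W(0,-.172,.286),RA,feed=.06)
arm.sleep(.3)
print(arm.current_t(),arm.current_width(),arm.current_force(),toR(arm.current_ee_pos()))
cv2.imwrite("pics/s3.png",arm.snapshot("side")[80:300,220:440,::-1].repeat(2,0).repeat(2,1))
cv2.imwrite("pics/w3.png",arm.snapshot("wrist")[:,:,::-1])
```

```text
8.7583 0.026109968060023265 [-0.4631  0.2594 -1.8692] [-0.0001 -0.172   0.2858]
```

View pics/s3.png

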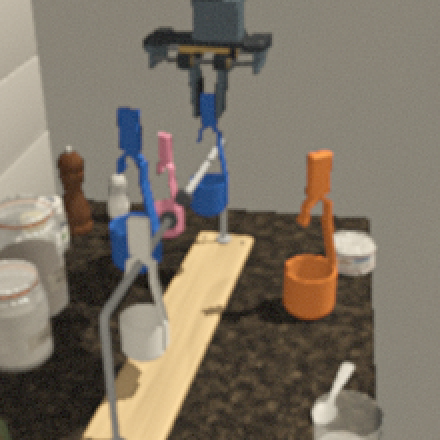

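View pics/w3.png

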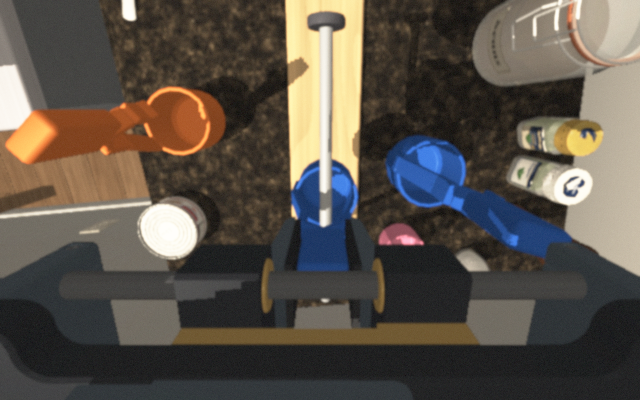

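The side view shows the cup lifted clear at about (210,160) in the crop, with its hook above the rail. In the wrist view the rail lies centred in the hook at (325,220). Now I'll carry it along over both stops.

Run:
```python
from h import *
arm.move_l(W(0,.062,.286),RA,feed=.08)
arm.sleep(.5)
print(arm.current_t(),arm.current_width(),arm.current_force(),arm.current_torque(),toR(arm.current_ee_pos()))
cv2.imwrite("pics/s4.png",arm.snapshot("side")[80:300,200:420,::-1].repeat(2,0).repeat(2,1))
cv2.imwrite("pics/w4.png",arm.snapshot("wrist")[:,:,::-1])
```

```text
12.4333 0.02577805563517408 [-0.0579  0.2603 -0.6748] [-0.1202  0.0549 -0.0333] [0.    0.062 0.286]
```

View pics/s4.png

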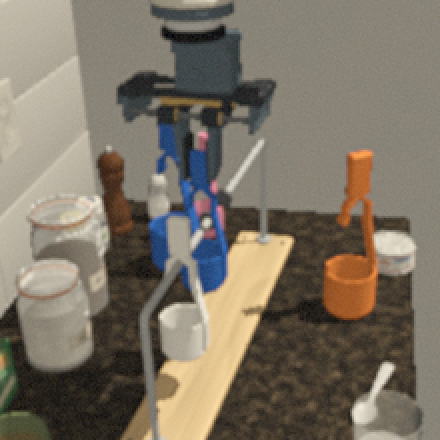

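View pics/w4.png

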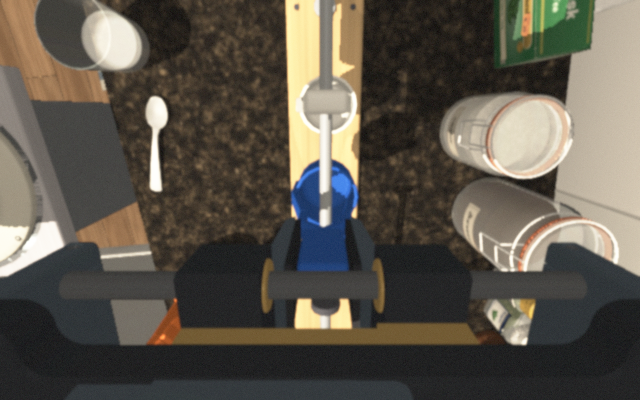

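In the wrist view the blue hook is beyond the left stop at (325,305), and the white tab at (325,102) has clearance. The rail is centred under the hook, so I'll lower the cup in small steps while watching the force.

Run:
```python
from h import *
arm.move_l(W(0,.062,.242),RA,feed=.05)
z=.242
while z>.2325:
    z-=.0015; arm.move_l(W(0,.062,z),RA,feed=.03); f=arm.current_force(); print(round(z,4),f)
    if abs(f[2])>6 and f[2]>0: break
arm.sleep(.2)
print(arm.current_t(),arm.current_width(),arm.current_force(),arm.current_torque())
cv2.imwrite("pics/s5.png",arm.snapshot("side")[80:300,200:420,::-1].repeat(2,0).repeat(2,1))
cv2.imwrite("pics/w5.png",arm.snapshot("wrist")[:,:,::-1])
```

```text
0.2405 [ 0.7498  0.6567 -0.9936]
0.239 [-0.5357  0.0014 -0.963 ]
0.2375 [ 0.102  -1.0077 -0.9127]
0.236 [ 0.156   0.3332 -0.6223]
0.2345 [ 4.2428 -1.1454  1.3472]
0.233 [ 7.3341 -1.2166  4.9176]
0.2315 [ 6.0655 -0.3757 14.3009]
15.5167 0.026122371955373033 [ 5.5063  0.1138 14.4032] [-0.1672 -1.1977  0.0209]
```

View pics/s5.png

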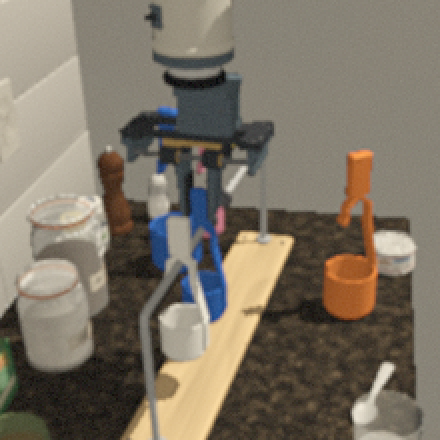

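View pics/w5.png

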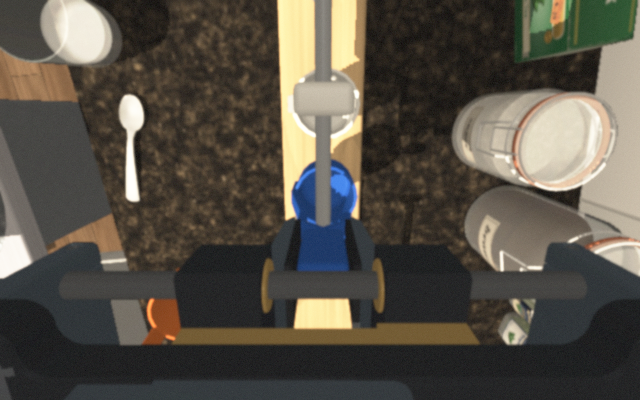

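Contact came at TCP z of about 0.234, the same height as the original grasp, so the cup is seated. I'll ease the load, open gently and check.

Run:
```python
from h import *
arm.move_l(W(.0008,.062,.2335),RA,feed=.02); print(arm.current_force())
for w in (.028,.031,.036,.045,.06): arm.grip(w); arm.sleep(.15)
arm.sleep(.5); print(arm.current_t(),arm.current_force(),arm.current_width())
cv2.imwrite("pics/w6.png",arm.snapshot("wrist")[:,:,::-1])
cv2.imwrite("pics/s6.png",arm.snapshot("side")[80:300,200:420,::-1].repeat(2,0).repeat(2,1))
```

```text
[ 3.2591 -1.1672  8.9771]
18.775 [ 0.1127 -0.1301 -0.6361] 0.05964082121980783
```

View pics/w6.png

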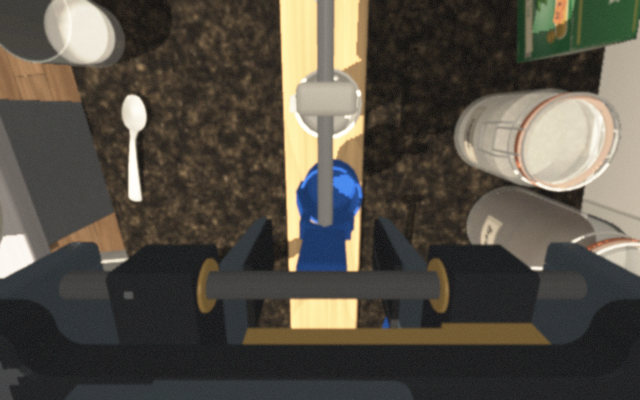

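View pics/s6.png

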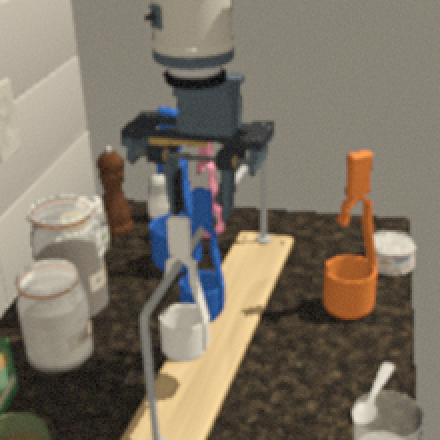

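The cup hangs free between the open fingers at about (323,240), upright and beside the white cup. I'll retreat straight up and check.

Run:
```python
from h import *
arm.move_l(W(.0008,.062,.38),RA,feed=.12)
arm.move_l(W(-.02,-.08,.42),RA,feed=.2)
arm.sleep(.5)
print(arm.current_t())
for n in ("side","wrist","top"):
    im=arm.snapshot(n)[:,:,::-1]; cv2.imwrite(f"pics/{n}7.png",im)
a=cv2.imread("pics/side7.png")[125:315,220:420];cv2.imwrite("pics/s7z.png",cv2.resize(a,None,fx=3.1,fy=3.1,interpolation=2))
a=cv2.imread("pics/top7.png")[140:270,240:430];cv2.imwrite("pics/t7z.png",cv2.resize(a,None,fx=4.2,fy=4.2,interpolation=2))
```

```text
21.6417
```

View pics/s7z.png

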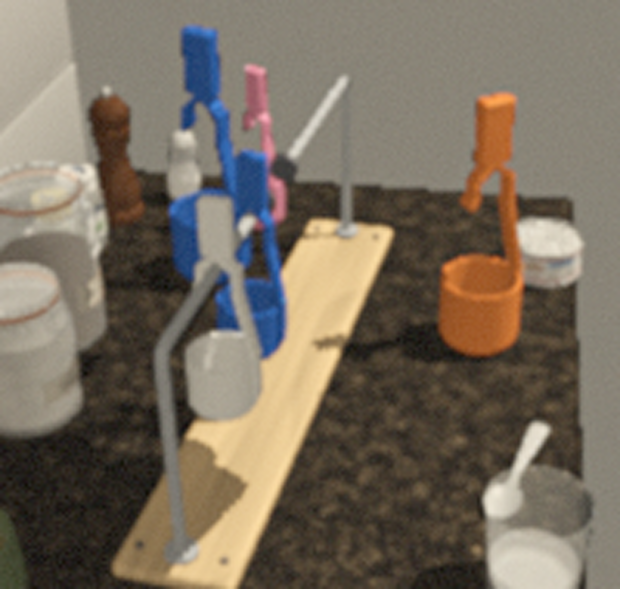

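View pics/t7z.png

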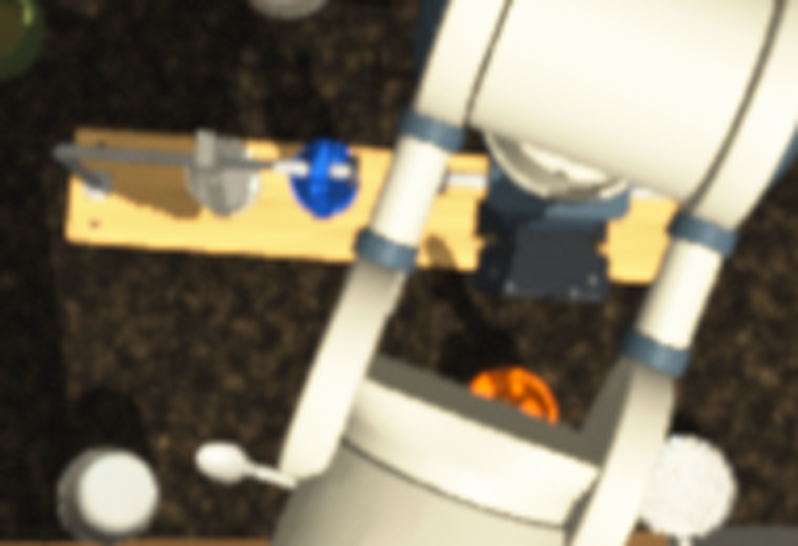

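View pics/wrist7.png

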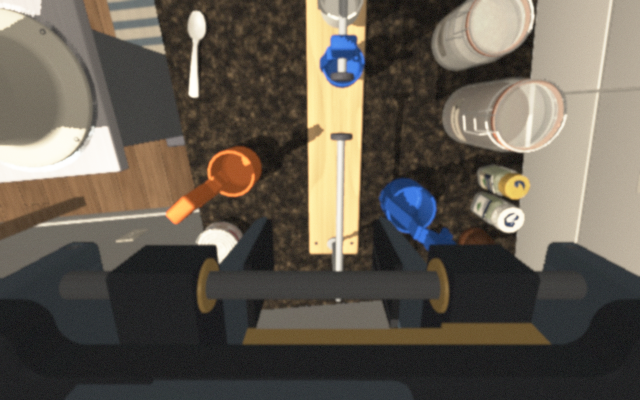

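The side view shows the blue cup hanging upright on the left rail with its tab at (250,180). The white cup is in its old place at (222,370), and the tumbler and tin have not moved. I'll run one numeric check for height and stillness before handing in.

Run:
```python
from h import *
def bl(im):
    m=cv2.inRange(cv2.cvtColor(im,cv2.COLOR_RGB2HSV),(105,130,40),(125,255,255)); n,l,s,c=cv2.connectedComponentsWithStats(m)
    return [ (c[i],s[i]) for i in range(1,n) if s[i,4]>60]
a=arm.snapshot("side");arm.sleep(.3);b=arm.snapshot("side")
print("diff",np.abs(a[150:270,270:330].astype(int)-b[150:270,270:330]).mean())
z=lambda x,y:(240+(x+.5)/4.2-.5,140+(y+.5)/4.2-.5)
zs=lambda x,y:(220+(x+.5)/3.1-.5,125+(y+.5)/3.1-.5)
p,e=tri(ray("top",z(325,147)),ray("side",zs(251,155)));print("tab top",toR(p),e)
t=bl(arm.snapshot("top"));print(t); 
for c,s in t: print(toR(onz("top",c,.15)))
p,e=tri(ray("top",z(207,139)),ray("side",zs(217,197)));print("white tab top",toR(p),e)
print("tumbler",onz("top",z(108,495),.05),"tin", onz("top",z(684,487),.05))
```

```text
diff 2.180138888888889
tab top [0.0057 0.0554 0.2647] 0.0075667261499797155
[(array([316.6226, 181.6415]), array([310, 172,  14,  19, 159], dtype=int32))]
[0.0036 0.0599 0.15  ]
white tab top [0.0045 0.1422 0.2696] 0.00803353576299509
tumbler [0.3264 0.1707 0.05  ] tin [ 0.3231 -0.3228  0.05  ]
```

Run:
```python
from h import *
arm.sleep(.5); print(arm.current_t()); print(arm.sign_off())
```

```text
22.7417
the job is handed in; nothing more can be done
None
```

I moved the blue cup to the white cup's rail and handed the job in at 22.7 s; no verdict was reported. I gripped its tab, lifted it 52 mm and carried it over both stops along the rails. I then lowered it in 1.5 mm steps until it touched the rail, and opened the fingers gradually.

**Last checks:**
- **Blue cup:** it hangs upright on the left rail at y of about 0.060 m, roughly 85 mm from the white cup. Its tab top triangulates to 0.265 m against an expected 0.269 m, but the two view rays miss each other by 7.6 mm. The surer sign that it is seated is the contact height, which matched the original grasp.
- **Bystanders:** the white cup, the tumbler and the tin came out within a few millimetres of where they started.
- **Stillness:** two side pictures 0.35 s apart differed by 2.2 grey levels on average. I took that as camera noise, but did not compare it with a noise baseline.
- **Press force:** I pressed on the rail with about 14 N at contact and eased that to 9 N before release.

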